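Complete the honeycomb of dropper bottles in the steel pan

TASK

Five full-size dropper bottles already stand in the round steel pan in a honeycomb pattern, with the middle and one place in the ring still empty. Take the two bottles of the same size from the bench and complete the pattern: one in the middle, one in the ring's gap, both standing upright on the pan's floor. Set them down rather than dropping them in.

Things in the scene. Friction and masses are not known exactly. Their poses are not given: they have to be found in the camera images.
- pan: Round open steel pan fixed to the bench, 162 mm across, wall 40 mm high, floor 5 mm thick. Origin: centre of its underside. Five bottles like the two waiting ones stand loose in it, 52 mm from its centre, at 60, 120, 180, 240, 300 degrees counter-clockwise from its +x; tops 113 mm above the bench. Middle and +x place are empty. To let go, open to about 40 mm: neighbours' caps are 34 mm off.
- ring_gap (a point): The ring's empty place: point on top of the pan's floor (5 mm above the bench), 52 mm from the pan's centre along its +x. A bottle centred here or in the middle has 8 mm of room to each neighbour. Fingers closing along a line 30 degrees off the line to a neighbour pass between the caps.
- bottle_a: A dropper bottle on the bench, 0.1 kg: upright white cylinder 44 mm across and 62 mm tall, cone shoulder to 70 mm, then a narrow grey cap 18 mm across, up to 108 mm. Grip the cap from above. Origin: centre of its underside, z up. Either bottle fits either place. Other things stand 95 mm or more away, centre to centre, up to 120 mm tall.
- bottle_b: The other dropper bottle on the bench, 0.1 kg: upright white cylinder 44 mm across and 62 mm tall, cone shoulder to 70 mm, then a narrow grey cap 18 mm across, up to 108 mm. Grip the cap from above. Origin: centre of its underside, z up. Either bottle fits either place. Not wanted: the small dropper bottle, 28 mm across, 86 mm tall.
There are look-alikes about, which are no part of the job. Leave any red or turquoise look-alike of the bottle_b alone.

How it is judged:
By the outcome, as a careful person would: the job done as asked, in the order asked, and still so for the second after the job is handed in, with the robot touching nothing.
It also fails if it takes over 64 s, if anything falls off the work surface, if the arm or the gripper's body presses on something with over 40 N, if the wrist force passes 120 N, or if a joint passes its speed limit or range.

ROBOT

A 6-joint arm with a two-finger parallel gripper is mounted at the origin on the work surface. World frame = base frame: x ahead of the robot, y to its left, z up, the work surface at z = 0. Lengths are in m, angles in rad, forces in N, time in s.
With the tool pointing down it reaches from about 0.325 to 0.85 m from the base axis. Payload 15.5 kg.
Tool frame: the origin (TCP) lies at the very end of the fingers, on their centre line; the grasp point (between the pads) lies r.tcp_to_grasp behind it (r.tcp_to_grasp is the distance from the TCP to the grasp point, in m); z points along the fingers, y is the direction in which the jaws open and shut (so a half turn about z gives the same grasp; the last joint's range is limited). The gripper opens to 91 mm and grips with 3 to 60 N. Pads are 32 mm wide; open, the fingers measure 118 mm over their backs; the gripper's body (76 mm by 178 mm) begins 60 mm behind the grasp point.
Start: joints at [1.236, 0.494, 1.345, -0, 1.302, -0.096], TCP at [0.148, 0.607, 0.214] pointing down, gripper open.
Joint ranges: [-2.91, 2.91], [-0.82, 2.16], [0.22, 2.67], [-1.22, 4.37], [0.12, 2.79], [-3.08, 3.08]. Speed limits (rad/s): [1.89, 1.89, 2.57, 3.01, 3.01, 3.01].

INTERFACE

Orientations are given as a rotation vector (axis times angle).
In Python, from cell import r gives the robot as it stands. The module is installed in compiled form; this text tells all that it offers.
- The arm moves only by the tool drive_tool, never from a script. Its arguments are lists of equal length, an entry for each row: "travel": the shift along the tool's x, y, z in cm, a list of three; "roll": the turn about the tool's z in degrees. A call has 1 to 12 rows; each row is the pose to reach, as a shift and turn from the pose commanded when the call began, along the tool's axes at that moment; what a row does not reach only later rows make up. A row lasts 1/12 s, in which the tool goes at most 41.7 mm and 7.16 degrees, less where a joint would pass 70% of its speed; a pose out of reach is approached as far as the arm can. A call with a gripper value outside its range is refused whole. "hand" is the opening in per cent of the stroke, from 0 (shut) to 100 (fully open), set as the call begins (left out, the last holds). The fingers move at their own pace and stop on an object; the grip force is fixed at half the most. Time passes only in rows, so rows that repeat a pose let the fingers close. It gives the time, the measured TCP pose, the force and the opening at its end, in the units of the state.
- r.get_state(): the state, without advancing time (a new reading comes with each control period).
- r.read_camera(name): name is "scene" or "side" or "wrist"; returns the picture (384x512x3 uint8, red, green, blue); there is no depth.
- r.get_calibration(name): a dict with "intrinsics" (3x3 intrinsics, pixels), "extrinsics" (4x4, takes a point from camera to world coordinates); the wrist camera has in their place "T_tool_cam" (4x4, takes a point from camera to tool coordinates, whose origin is the TCP and whose axes are the flange's). Camera axes: x right, y down, z forward; pixel columns grow to the right and rows downward; lengths in m; the calibration is good to about 2 mm. A picture is of the moment at which its call begins: read the wrist's pose just before it. get_calibration takes no time and is no camera call.
- r.close_job(): hands the job in, once; it reports no verdict.
The state is a dict: "clock": time; "joints": joint angles; "dq": joint speeds; "joint_efforts": joint torques, N m; "tcp_pos": TCP position; "orientation": TCP orientation; "contact_force": force on the tool from outside, world axes, zero at the start; "wrist_torque": the same for the moment, N m; "finger_gap": finger opening in m.
Only numpy, scipy, OpenCV 4.12 (cv2) and the standard library are available. Lean on these libraries where they do the work, as an engineer would, in place of code of your own. Each camera call takes 0.05 s, during which the arm holds its last target. There are 200 camera calls.

## Working session

There is one attempt and no reset: what is moved stays moved. The work goes in short steps, Python scripts to look and compute and a tool call to move; the robot and the scene stay as the last step left them, time stands still between calls to the robot, and variables do not carry over. Pictures are saved under pics/ and viewed, about 8 in all and at most 12, crops included, and the job is handed in when it is done.

Besides the shell and the picture viewer there is one more tool, called after "Request:" as name([rows], argument=value, ...), one row to a line, values as JSON. drive_tool: Moves the arm, as the interface text tells. Its arguments: {"type":"object","properties":{"travel":{"type":"array","items":{"type":"array","items":{"type":"number"}}},"roll":{"type":"array","items":{"type":"number"}},"hand":{"type":"number"}},"required":["travel","roll"]}

```bash
mkdir -p pics
cat > h.py <<'E'
from cell import r
import numpy as np, cv2
from scipy.spatial.transform import Rotation as R
def T(s):
    M=np.eye(4);M[:3,:3]=R.from_rotvec(s['orientation']).as_matrix();M[:3,3]=s['tcp_pos'];return M
def cam(n):
    c=r.get_calibration(n);K=np.array(c['intrinsics'])
    X=np.array(c['extrinsics']) if n!='wrist' else T(r.get_state())@np.array(c['T_tool_cam'])
    return K,X
def shot(n,f):
    k=cam(n);im=r.read_camera(n);cv2.imwrite('pics/'+f,im[:,:,::-1]);np.savez('pics/'+f+'.npz',K=k[0],X=k[1]);return im
def w(f,u,v,z):
    d=np.load('pics/'+f+'.npz');K,X=d['K'],d['X']
    q=X[:3,:3]@np.linalg.solve(K,[u,v,1.]);return X[:3,3]+q*(z-X[2,3])/q[2]
def px(f,p):
    d=np.load('pics/'+f+'.npz');q=np.linalg.inv(d['X'])@np.r_[p,1];q=d['K']@q[:3];return q[:2]/q[2]
E
python3 - <<'E'
from h import *
s=r.get_state();print(s,r.tcp_to_grasp);print(T(s).round(3))
a=shot('scene','s0.png');b=shot('side','d0.png');c=shot('wrist','w0.png')
print(r.get_calibration('wrist'))
for n in('scene','side'):print(cam(n)[1].round(2))
E
```

```text
{'clock': 0.0, 'joints': array([ 1.23550765e+00,  4.94167111e-01,  1.34614490e+00,  1.18909332e-05,
        1.30252413e+00, -9.55031654e-02]), 'dq': array([ 0.00131261,  0.00128349, -0.00078777, -0.000849  ,  0.00220281,
        0.00036134]), 'joint_efforts': array([ 1.57032282e-03, -8.78840232e+01, -3.81861234e+01,  7.08809006e-02,
        5.31749369e-02, -1.21911221e-04]), 'tcp_pos': array([0.14829784, 0.60674351, 0.21334361]), 'orientation': array([-3.75724222e-01, -3.11876448e+00,  1.90411227e-03]), 'contact_force': array([-0.35229805,  0.36382327,  0.35767467]), 'wrist_torque': array([ 0.02217327, -0.06551865,  0.0023249 ]), 'finger_gap': 0.09086604736715673} 0.0188
[[-0.971  0.237 -0.     0.148]
 [ 0.237  0.971 -0.001  0.607]
 [ 0.    -0.001 -1.     0.213]
 [ 0.     0.     0.     1.   ]]
{'intrinsics': array([[332.80040815,   0.        , 258.65512559],
       [  0.        , 332.80040815, 193.23192435],
       [  0.        ,   0.        ,   1.        ]]), 'T_tool_cam': array([[ 1.02351980e-03, -9.61471810e-01, -2.74901638e-01,
         7.69089974e-02],
       [ 9.99999470e-01,  1.01545812e-03,  1.71642857e-04,
        -1.21530876e-03],
       [ 1.14121333e-04, -2.74901668e-01,  9.61472340e-01,
        -1.70956517e-01],
       [ 0.00000000e+00,  0.00000000e+00,  0.00000000e+00,
         1.00000000e+00]])}
[[-0.31  0.64 -0.71  1.2 ]
 [ 0.95  0.2  -0.23  0.2 ]
 [-0.   -0.74 -0.67  0.62]
 [ 0.    0.    0.    1.  ]]
[[ 0.95 -0.23  0.21  0.32]
 [-0.31 -0.7   0.64 -0.76]
 [-0.   -0.67 -0.74  0.9 ]
 [ 0.    0.    0.    1.  ]]
```

View pics/s0.png

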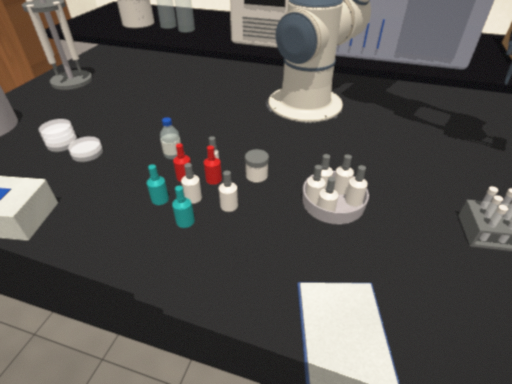

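View pics/d0.png

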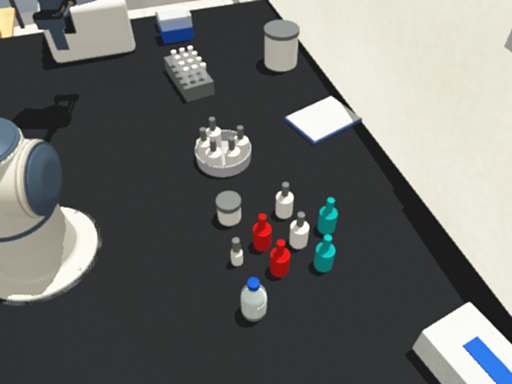

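The side view shows the pan near (223,152), with white bottles A at (285,200) and B at (299,232). The small bottle is at (237,252), the red ones at (262,234) and (280,260), and the turquoise ones at (328,218) and (324,254). I'll enlarge a crop next.

Run:
```python
import cv2,numpy as np
d=cv2.imread('pics/d0.png');s=cv2.imread('pics/s0.png')
a=cv2.resize(d[100:280,185:345],None,fx=3.3,fy=3.3,interpolation=cv2.INTER_CUBIC)[:594]
b=cv2.resize(d[105:185,185:260],None,fx=3.5,fy=3.5,interpolation=cv2.INTER_CUBIC)
c=cv2.resize(s[145:230,295:375],None,fx=3.3,fy=3.3,interpolation=cv2.INTER_CUBIC)
o=np.zeros((600,800,3),np.uint8);o[:a.shape[0],:a.shape[1]]=a;o[:b.shape[0],800-b.shape[1]:]=b;o[300:300+c.shape[0],800-c.shape[1]:]=c
cv2.imwrite('pics/c0.png',o)
```

```text
(no output)
```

View pics/c0.png

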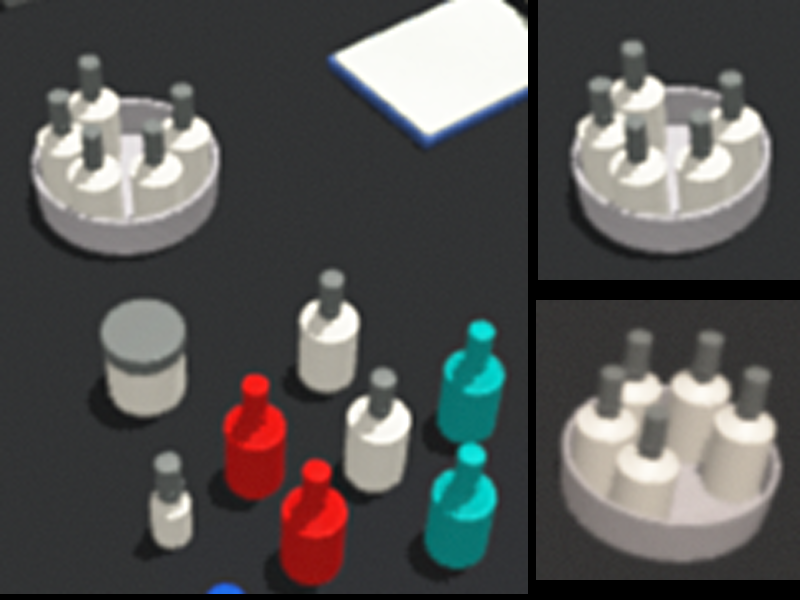

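Run:
```python
from h import *
from scipy.optimize import least_squares
f=lambda u,v:(185+u/3.3,100+v/3.3); g=lambda u,v:(295+(u-536)/3.3,145+(v-300)/3.3)
P=[w('d0.png',*f(*p),.113)[:2] for p in[(89,61),(58,96),(181,90),(92,129),(153,123)]]
Q=[w('s0.png',*g(*p),.113)[:2] for p in[(638,337),(709,338),(612,373),(757,375),(655,411)]]
for pts in(P,Q,P+Q):
    pts=np.array(pts);print(pts.round(3).tolist())
    best=None
    for a0 in np.arange(0,6.28,.3):
        def res(x):
            C=x[:2]+.052*np.c_[np.cos(x[2]+np.arange(1,6)*np.pi/3),np.sin(x[2]+np.arange(1,6)*np.pi/3)]
            D=np.linalg.norm(pts[:,None]-C,axis=2);
            j=D.argmin(1);return (pts-C[j]).ravel()
        o=least_squares(res,[*pts.mean(0),a0])
        C=o.x
        # gap must be empty side: cost on coverage
        cc=C[:2]+.052*np.c_[np.cos(C[2]+np.arange(1,6)*np.pi/3),np.sin(C[2]+np.arange(1,6)*np.pi/3)]
        cost=o.cost+ (np.linalg.norm(pts[:,None]-cc,axis=2).min(0)**2).sum()
        if best is None or cost<best[0]:best=(cost,o.x)
    print(best, best[1][:2]+.052*np.array([np.cos(best[1][2]),np.sin(best[1][2])]))
for n,p,z in[('A',(331,277),.108),('B',(383,376),.108),('small',(167,460),.086),('r1',(256,384),.108),('r2',(316,468),.108),('t1',(481,329),.108),('t2',(471,453),.108),('jar',(143,327),.07)]:
    print(n,w('d0.png',*f(*p),z).round(3))
print('sceneA',w('s0.png',228,175,.108),'B',w('s0.png',189,168,.108), 'swh', w('s0.png',212,141,.086))
```

```text
[[0.5, 0.231], [0.464, 0.194], [0.564, 0.169], [0.481, 0.144], [0.53, 0.136]]
(np.float64(2.6891846553158022e-05), array([0.51496465, 0.18226704, 0.82053742])) [0.55041971 0.22030568]
[[0.48, 0.144], [0.465, 0.195], [0.53, 0.134], [0.501, 0.233], [0.564, 0.17]]
(np.float64(1.083606442933681e-05), array([0.51521783, 0.18252525, 0.80798071])) [0.55114772 0.22011571]
[[0.5, 0.231], [0.464, 0.194], [0.564, 0.169], [0.481, 0.144], [0.53, 0.136], [0.48, 0.144], [0.465, 0.195], [0.53, 0.134], [0.501, 0.233], [0.564, 0.17]]
(np.float64(2.0655634923623773e-05), array([0.51509165, 0.18239604, 0.81422339])) [0.55078618 0.22021006]
A [ 0.609 -0.069  0.108]
B [ 0.61  -0.17   0.108]
small [ 0.451 -0.176  0.086]
r1 [ 0.524 -0.149  0.108]
r2 [ 0.539 -0.229  0.108]
t1 [ 0.694 -0.151  0.108]
t2 [ 0.641 -0.25   0.108]
jar [ 0.471 -0.04   0.07 ]
sceneA [ 0.61666009 -0.06137149  0.108     ] B [ 0.6198335  -0.16000312  0.108     ] swh [ 0.46423262 -0.16884141  0.086     ]
```

View pics/w0.png

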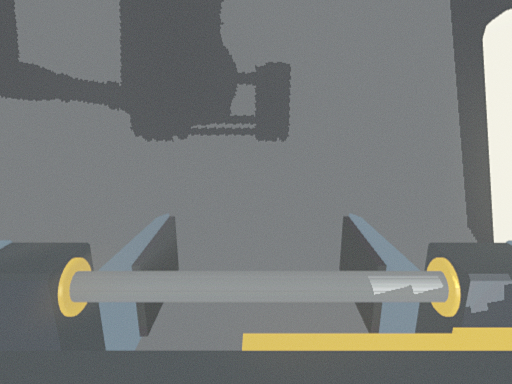

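The pan fits come out consistent between cameras: centre (0.515, 0.1825), +x at 46.6°. The tool's y axis already lies at 76.3°, about 30° off that, so no roll is needed. Next I go above bottle A.

Request:
drive_tool([
  [-4, -3.6, 0],
  [-8, -7.2, 0],
  [-12, -10.7, 0],
  [-15, -13.4, 0],
  [-18, -16.1, 0],
  [-21, -18.8, 0],
  [-24, -21.5, 0],
  [-27, -24.2, 0],
  [-30, -26.9, 0],
  [-32, -28.6, 0],
  [-32, -28.6, 0],
  [-32, -28.6, 0],
], roll=[0, 0, 0, 0, 0, 0, 0, 0, 0, 0, 0, 0], hand=60)

```text
clock: 1.15
tcp_pos: [0.3931, 0.2508, 0.2139]
orientation: [0.382, 3.118, -0.001]
contact_force: [-0.8, -0.2, 0.1]
finger_gap: 0.0547
```

Request:
drive_tool([
  [-3, -2.7, 0],
  [-6, -5.4, 0],
  [-9, -8.1, 0],
  [-12, -10.7, 0],
  [-15, -13.4, 0],
  [-18, -16.1, 0],
  [-21, -18.8, 0],
  [-24, -21.5, 0],
  [-27, -24.2, 0],
  [-28.9, -25.9, 0],
  [-28.9, -25.9, 0],
  [-28.9, -25.9, 0],
], roll=[0, 0, 0, 0, 0, 0, 0, 0, 0, 0, 0, 0])

```text
clock: 2.15
tcp_pos: [0.6109, -0.0672, 0.2133]
orientation: [-0.378, -3.118, -0.0]
contact_force: [-1.0, 1.1, -0.7]
finger_gap: 0.0548
```

Run:
```python
from h import *
s=r.get_state();print(s['clock'],T(s).round(4));shot('wrist','w1.png')
```

```text
2.15 [[-9.711e-01  2.387e-01 -7.000e-04  6.109e-01]
 [ 2.387e-01  9.711e-01  4.000e-04 -6.720e-02]
 [ 8.000e-04  2.000e-04 -1.000e+00  2.133e-01]
 [ 0.000e+00  0.000e+00  0.000e+00  1.000e+00]]
```

View pics/w1.png

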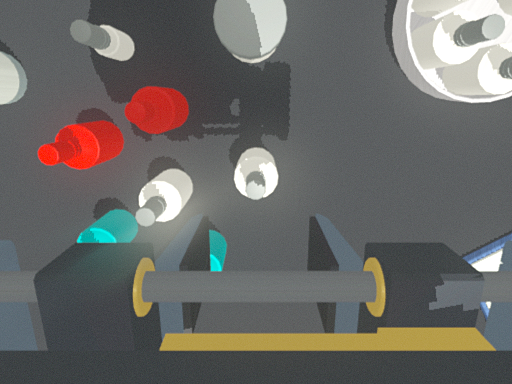

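The wrist view shows A's cap top near (255,188) and B's near (146,216). The turquoise and red look-alikes and the small bottle are clearly distinct from both.

Run:
```python
from h import *
print(w('w1.png',255,188,.108),w('w1.png',146,216,.108))
print(px('w1.png',[.609,-.069,.108]),px('w1.png',[.61,-.17,.108]))
d=cv2.imread('pics/w1.png');cv2.imwrite('pics/c1.png',cv2.resize(d[140:250,120:300],None,fx=4.4,fy=4.4,interpolation=cv2.INTER_CUBIC))
```

```text
[ 0.6072754  -0.07072535  0.108     ] [ 0.6092285  -0.17008162  0.108     ]
[257.42856971 189.42007163] [146.37507046 216.78126405]
```

View pics/c1.png

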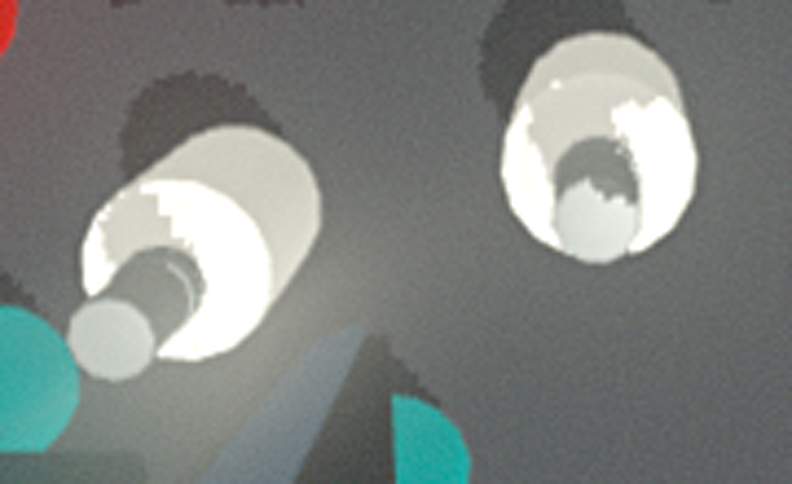

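Request:
drive_tool([
  [0.17, -0.33, 2],
  [0.17, -0.33, 5],
  [0.17, -0.33, 8],
  [0.17, -0.33, 11],
  [0.17, -0.33, 12.5],
  [0.17, -0.33, 13.7],
  [0.17, -0.33, 13.7],
  [0.17, -0.33, 13.7],
], roll=[0, 0, 0, 0, 0, 0, 0, 0])

```text
clock: 2.87
tcp_pos: [0.608, -0.0689, 0.0773]
orientation: [-0.374, -3.119, -0.0]
contact_force: [-0.4, -0.3, 0.1]
finger_gap: 0.0549
```

Request:
drive_tool([
  [0, 0, 0],
  [0, 0, 0],
  [0, 0, 0],
  [0, 0, 0],
  [0, 0, 0],
  [0, 0, 0],
  [0, 0, 0],
  [0, 0, 0],
  [0, 0, 0],
  [0, 0, 0],
], roll=[0, 0, 0, 0, 0, 0, 0, 0, 0, 0], hand=0)

```text
clock: 3.7
tcp_pos: [0.6083, -0.0698, 0.0771]
orientation: [0.376, 3.119, -0.0]
contact_force: [-1.1, 0.1, 5.8]
finger_gap: 0.0175
```

Request:
drive_tool([
  [0, 0, -1],
  [0, 0, -3],
  [0, 0, -6],
  [0, 0, -9],
  [0, 0, -12],
  [0, 0, -14.5],
  [0, 0, -16],
  [0, 0, -16],
  [1, 1.5, -16],
  [2.5, 3.7, -16],
  [4, 6, -16],
  [5, 7.4, -16],
], roll=[0, 0, 0, 0, 0, 0, 0, 0, 0, 0, 0, 0])

```text
clock: 4.7
tcp_pos: [0.5757, 0.0159, 0.2363]
orientation: [-0.375, -3.117, -0.001]
contact_force: [0.6, -1.7, -0.6]
finger_gap: 0.0172
```

Request:
drive_tool([
  [1.5, 2.2, 0],
  [3, 4.4, 0],
  [4.5, 6.6, 0],
  [6, 8.9, 0],
  [7.5, 11.1, 0],
  [8.8, 13, 0],
  [9.6, 14.2, 0],
  [10.08, 14.87, 0],
  [10.08, 14.87, 0],
  [10.08, 14.87, 0],
  [10.08, 14.87, 0],
], roll=[0, 0, 0, 0, 0, 0, 0, 0, 0, 0, 0])

```text
clock: 5.62
tcp_pos: [0.5148, 0.1816, 0.2367]
orientation: [-0.377, -3.119, 0.001]
contact_force: [-0.3, -0.3, -1.9]
finger_gap: 0.0172
```

Run:
```python
from h import *
s=r.get_state();print(s['clock'],T(s).round(4),s['finger_gap']);im=shot('wrist','w2.png')
a=.814;c=np.array([.515,.1825])
o=im[:,:,::-1].copy()
for k in range(1,6):
    p=np.r_[c+.052*np.array([np.cos(a+k*np.pi/3),np.sin(a+k*np.pi/3)]),.113];q=px('w2.png',p);print(k,q.round(1));cv2.drawMarker(o,tuple(int(round(t)) for t in q),(0,0,255),cv2.MARKER_CROSS,8,1)
cv2.imwrite('pics/w2m.png',cv2.resize(o,(800,600)))
```

```text
5.6167 [[-9.713e-01  2.380e-01 -2.000e-04  5.148e-01]
 [ 2.380e-01  9.713e-01 -4.000e-04  1.816e-01]
 [ 1.000e-04 -4.000e-04 -1.000e+00  2.367e-01]
 [ 0.000e+00  0.000e+00  0.000e+00  1.000e+00]] 0.017232672173420695
1 [311.3 157. ]
2 [260.8 127.7]
3 [210.5 157.6]
4 [213.1 212.6]
5 [261.3 238. ]
```

View pics/w2m.png

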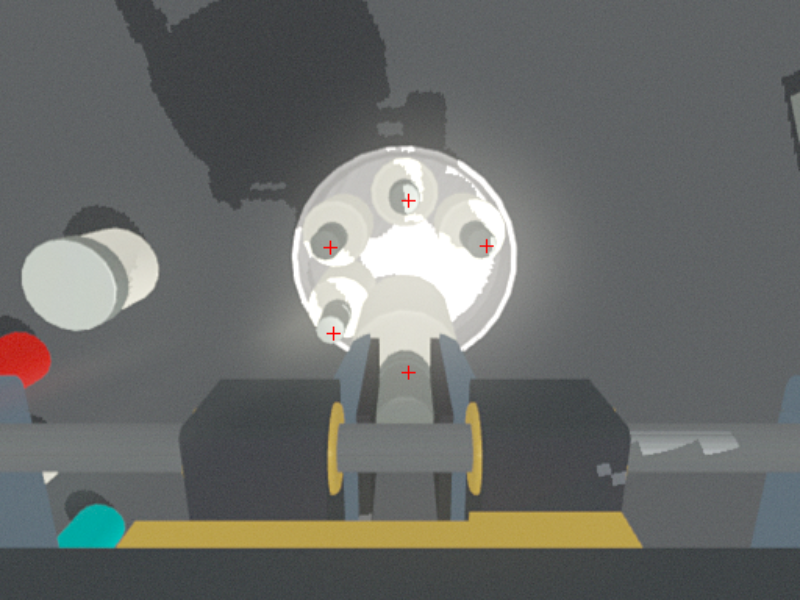

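The predicted cap positions agree with the picture to about 1.5 mm: cap tops at (405,200), (327,246), (483,243) and (331,328). The bottle is firmly held, so I lower it slowly.

Request:
drive_tool([
  [0, 0, 2],
  [0, 0, 4.5],
  [0, 0, 7],
  [0, 0, 9],
  [0, 0, 11],
  [0, 0, 12.5],
  [0, 0, 13.7],
  [0, 0, 14.5],
  [0, 0, 15],
  [0, 0, 15.2],
  [0, 0, 15.2],
  [0, 0, 15.2],
], roll=[0, 0, 0, 0, 0, 0, 0, 0, 0, 0, 0, 0])

```text
clock: 6.67
tcp_pos: [0.5149, 0.1824, 0.0854]
orientation: [0.376, 3.118, 0.0]
contact_force: [-0.3, 0.3, -0.3]
finger_gap: 0.0171
```

Request:
drive_tool([
  [0, 0, 0.1],
  [0, 0, 0.2],
  [0, 0, 0.2],
  [0, 0, 0.2],
  [0, 0, 0.2],
], roll=[0, 0, 0, 0, 0])

```text
clock: 7.08
tcp_pos: [0.5146, 0.1825, 0.083]
orientation: [0.376, 3.119, 0.0]
contact_force: [-0.4, 0.4, -1.0]
finger_gap: 0.0175
```

Request:
drive_tool([
  [0, 0, 0.05],
  [0, 0, 0.1],
  [0, 0, 0.1],
  [0, 0, 0.1],
  [0, 0, 0.1],
], roll=[0, 0, 0, 0, 0])

```text
clock: 7.5
tcp_pos: [0.5147, 0.1825, 0.0821]
orientation: [0.376, 3.119, 0.0]
contact_force: [-1.1, 0.2, 5.7]
finger_gap: 0.0172
```

Request:
drive_tool([
  [0, 0, 0],
  [0, 0, 0],
  [0, 0, 0],
  [0, 0, 0],
  [0, 0, 0],
  [0, 0, 0],
], roll=[0, 0, 0, 0, 0, 0], hand=43)

```text
clock: 8.0
tcp_pos: [0.5145, 0.1824, 0.0818]
orientation: [-0.376, -3.119, 0.0]
contact_force: [-0.2, 0.0, -0.3]
finger_gap: 0.0393
```

Request:
drive_tool([
  [0, 0, -0.5],
  [0, 0, -2],
  [0, 0, -4.5],
  [0, 0, -7.5],
  [0, 0, -10.5],
  [0, 0, -13],
  [0, 0, -13],
  [0, 0, -13],
  [-1.5, -2.7, -13],
  [-3.2, -5.8, -13],
  [-4.9, -8.9, -13],
  [-6, -10.9, -13],
], roll=[0, 0, 0, 0, 0, 0, 0, 0, 0, 0, 0, 0])

```text
clock: 9.0
tcp_pos: [0.5468, 0.0598, 0.2108]
orientation: [-0.376, -3.117, 0.001]
contact_force: [0.0, -0.3, -1.1]
finger_gap: 0.0391
```

Request:
drive_tool([
  [-1.5, -2.7, 0],
  [-3.2, -5.8, 0],
  [-4.9, -8.9, 0],
  [-6.6, -11.9, 0],
  [-8.3, -15, 0],
  [-10, -18.1, 0],
  [-11, -19.9, 0],
  [-11.7, -21.1, 0],
  [-11.7, -21.1, 0],
  [-11.7, -21.1, 0],
  [-11.7, -21.1, 0],
], roll=[0, 0, 0, 0, 0, 0, 0, 0, 0, 0, 0], hand=55)

```text
clock: 9.92
tcp_pos: [0.61, -0.1691, 0.2114]
orientation: [-0.375, -3.118, -0.001]
contact_force: [-0.3, 0.7, -0.2]
finger_gap: 0.0503
```

Run:
```python
from h import *
s=r.get_state();print(s['clock'],s['tcp_pos']);im=shot('wrist','w3.png')
shot('side','d3.png')
o=im[:,:,::-1][120:250,170:350]
d=cv2.imread('pics/d3.png')[105:185,185:260]
o=cv2.resize(o,None,fx=2.8,fy=2.8,interpolation=cv2.INTER_CUBIC);d=cv2.resize(d,None,fx=3.8,fy=3.8,interpolation=cv2.INTER_CUBIC)
c=np.zeros((370,800,3),np.uint8);c[:o.shape[0],:o.shape[1]]=o;c[:d.shape[0],800-d.shape[1]:]=d;cv2.imwrite('pics/c3.png',c)
print(px('w3.png',[.6105,-.1707,.108]))
```

```text
9.9167 [ 0.60997906 -0.16912858  0.21144615]
[258.32019787 192.62529144]
```

View pics/c3.png

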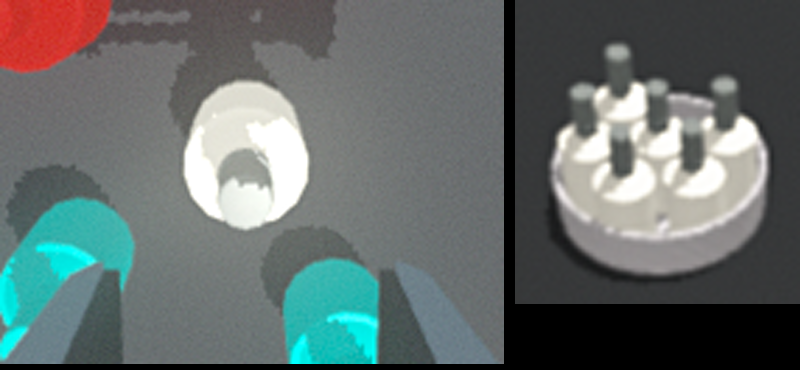

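The wrist crop shows B's cap top at full-image (258,192), exactly where predicted. The side crop shows the middle bottle upright.

Request:
drive_tool([
  [-0.07, -0.13, 2],
  [-0.07, -0.13, 5],
  [-0.07, -0.13, 8],
  [-0.07, -0.13, 11],
  [-0.07, -0.13, 12.5],
  [-0.07, -0.13, 13.4],
  [-0.07, -0.13, 13.4],
  [-0.07, -0.13, 13.4],
], roll=[0, 0, 0, 0, 0, 0, 0, 0])

```text
clock: 10.68
tcp_pos: [0.6112, -0.1715, 0.0786]
orientation: [0.375, 3.119, -0.0]
contact_force: [-0.1, -0.2, -0.7]
finger_gap: 0.0502
```

Request:
drive_tool([
  [0, 0, 0],
  [0, 0, 0],
  [0, 0, 0],
  [0, 0, 0],
  [0, 0, 0],
  [0, 0, 0],
  [0, 0, 0],
  [0, 0, 0],
  [0, 0, 0],
  [0, 0, 0],
], roll=[0, 0, 0, 0, 0, 0, 0, 0, 0, 0], hand=0)

```text
clock: 11.52
tcp_pos: [0.611, -0.1719, 0.0781]
orientation: [0.376, 3.119, -0.0]
contact_force: [-0.1, -0.2, 5.0]
finger_gap: 0.0174
```

Request:
drive_tool([
  [0, 0, -1],
  [0, 0, -3],
  [0, 0, -6],
  [0, 0, -9],
  [0, 0, -12],
  [0, 0, -14.5],
  [0, 0, -16],
  [0, 0, -16],
  [0, 0, -16],
], roll=[0, 0, 0, 0, 0, 0, 0, 0, 0])

```text
clock: 12.27
tcp_pos: [0.611, -0.1719, 0.2388]
orientation: [0.376, 3.118, -0.001]
contact_force: [0.4, 0.3, -1.0]
finger_gap: 0.0175
```

Request:
drive_tool([
  [1, 2.4, 0],
  [2.3, 5.5, 0],
  [3.6, 8.7, 0],
  [4.9, 11.8, 0],
  [6.2, 15, 0],
  [7.5, 18.1, 0],
  [8.8, 21.2, 0],
  [10, 24.1, 0],
  [10, 24.1, 0],
], roll=[0, 0, 0, 0, 0, 0, 0, 0, 0])

```text
clock: 13.02
tcp_pos: [0.5689, 0.0907, 0.2366]
orientation: [-0.37, -3.117, -0.001]
contact_force: [0.6, 0.6, -0.3]
finger_gap: 0.0173
```

Request:
drive_tool([
  [1, 2.4, 0],
  [2.3, 5.5, 0],
  [3.6, 8.7, 0],
  [4.6, 11.1, 0],
  [5.19, 12.55, 0],
  [5.19, 12.55, 0],
  [5.19, 12.55, 0],
  [5.19, 12.55, 0],
], roll=[0, 0, 0, 0, 0, 0, 0, 0])

```text
clock: 13.68
tcp_pos: [0.5501, 0.2194, 0.2371]
orientation: [-0.376, -3.118, 0.001]
contact_force: [0.0, -0.4, 0.2]
finger_gap: 0.017
```

Run:
```python
from h import *
s=r.get_state();print(s['clock'],T(s).round(4),s['finger_gap']);im=shot('wrist','w4.png')
a=.814;c=np.array([.515,.1825])
o=im[:,:,::-1].copy()
o=cv2.resize(o[60:260,130:400],None,fx=2.9,fy=2.9,interpolation=cv2.INTER_CUBIC)
P=[np.r_[c+.052*np.array([np.cos(a+k*np.pi/3),np.sin(a+k*np.pi/3)]),.113] for k in range(1,6)]+[np.r_[.5146,.1825,.113]]
for p in P:
    q=(px('w4.png',p)-[130,60])*2.9;cv2.drawMarker(o,tuple(int(round(t)) for t in q),(0,0,255),cv2.MARKER_CROSS,8,1)
cv2.imwrite('pics/w4m.png',o)
```

```text
13.6833 [[-9.714e-01  2.376e-01 -1.400e-03  5.501e-01]
 [ 2.376e-01  9.714e-01 -8.000e-04  2.194e-01]
 [ 1.200e-03 -1.100e-03 -1.000e+00  2.371e-01]
 [ 0.000e+00  0.000e+00  0.000e+00  1.000e+00]] 0.017004974322167087
```

View pics/w4m.png

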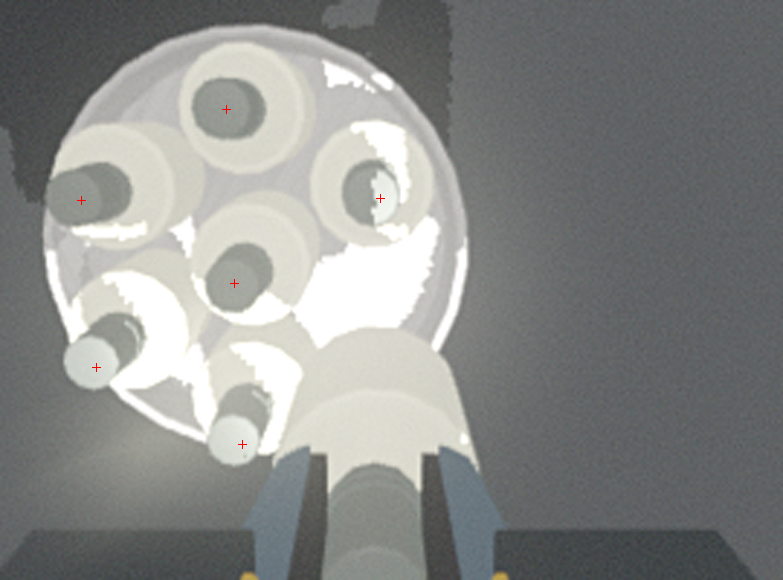

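The held bottle is above the gap. The ring caps sit 1–2 mm to the image left of prediction, so I'll shift 1 mm in −y while lowering.

Request:
drive_tool([
  [0, -0.1, 2],
  [0, -0.1, 4.5],
  [0, -0.1, 7],
  [0, -0.1, 9],
  [0, -0.1, 11],
  [0, -0.1, 12.5],
  [0, -0.1, 13.7],
  [0, -0.1, 14.5],
  [0, -0.1, 15],
  [0, -0.1, 15.2],
  [0, -0.1, 15.2],
  [0, -0.1, 15.2],
], roll=[0, 0, 0, 0, 0, 0, 0, 0, 0, 0, 0, 0])

```text
clock: 14.73
tcp_pos: [0.5504, 0.2191, 0.0864]
orientation: [0.376, 3.118, 0.0]
contact_force: [-0.1, -0.7, -1.3]
finger_gap: 0.0172
```

Request:
drive_tool([
  [0, 0, 0.1],
  [0, 0, 0.2],
  [0, 0, 0.2],
  [0, 0, 0.2],
  [0, 0, 0.2],
], roll=[0, 0, 0, 0, 0])

```text
clock: 15.15
tcp_pos: [0.5501, 0.2193, 0.0841]
orientation: [0.376, 3.119, 0.0]
contact_force: [0.5, -1.1, -0.1]
finger_gap: 0.017
```

Request:
drive_tool([
  [0, 0, 0.05],
  [0, 0, 0.1],
  [0, 0, 0.1],
  [0, 0, 0.1],
  [0, 0, 0.1],
], roll=[0, 0, 0, 0, 0])

```text
clock: 15.57
tcp_pos: [0.5502, 0.2193, 0.0831]
orientation: [0.376, 3.119, 0.0]
contact_force: [-0.9, 0.1, 6.2]
finger_gap: 0.0172
```

Contact felt at the expected height. I release, go straight up and check.

Request:
drive_tool([
  [0, 0, 0],
  [0, 0, 0],
  [0, 0, 0],
  [0, 0, 0],
  [0, 0, 0],
  [0, 0, 0],
], roll=[0, 0, 0, 0, 0, 0], hand=43)

```text
clock: 16.07
tcp_pos: [0.5501, 0.2192, 0.0829]
orientation: [-0.376, -3.119, 0.0]
contact_force: [-0.3, -0.2, 0.1]
finger_gap: 0.0392
```

Request:
drive_tool([
  [0, 0, -0.5],
  [0, 0, -2],
  [0, 0, -4.5],
  [0, 0, -7.5],
  [0, 0, -10.5],
  [0, 0, -13.5],
  [0, 0, -15],
  [-3, 0, -15],
  [-6, 0, -15],
  [-9, 0, -15],
  [-9, 0, -15],
  [-9, 0, -15],
], roll=[0, 0, 0, 0, 0, 0, 0, 0, 0, 0, 0, 0])

```text
clock: 17.07
tcp_pos: [0.6384, 0.1972, 0.2327]
orientation: [-0.378, -3.119, 0.0]
contact_force: [-0.6, -0.4, -0.8]
finger_gap: 0.0389
```

Run:
```python
from h import *
s=r.get_state();print(s['clock'],s['tcp_pos']);shot('wrist','w5.png');shot('side','d5.png');shot('scene','s5.png')
g=lambda n,a,f:cv2.resize(cv2.imread('pics/'+n)[a[0]:a[1],a[2]:a[3]],None,fx=f,fy=f,interpolation=cv2.INTER_CUBIC)
W=g('w5.png',(0,384,0,512),1);D=g('d5.png',(105,185,185,260),3.7);S=g('s5.png',(145,230,295,370),3.5)
c=np.zeros((600,800,3),np.uint8)
c[:W.shape[0],:512]=W;c[:D.shape[0],800-D.shape[1]:]=D;c[300:300+S.shape[0],800-S.shape[1]:]=S[:300]
cv2.imwrite('pics/c5.png',c)
```

```text
17.0667 [0.63835575 0.19724884 0.23266609]
```

View pics/c5.png

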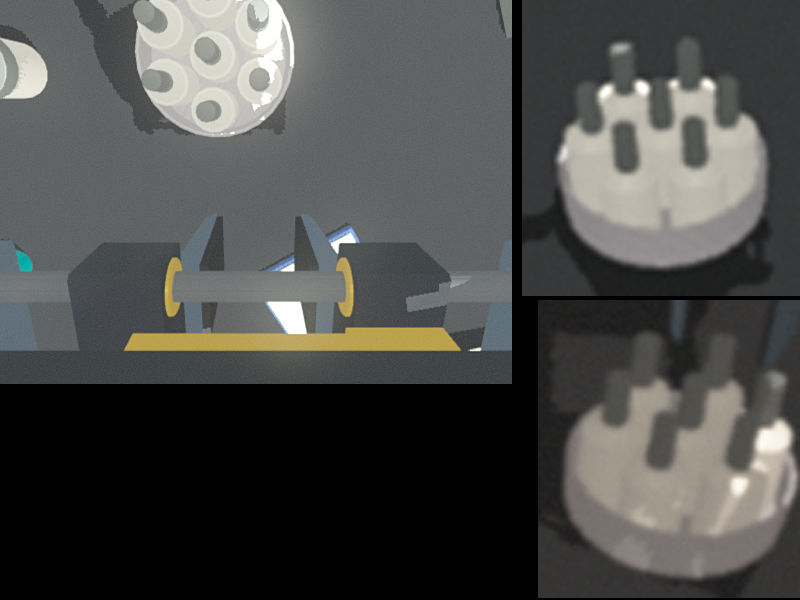

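All seven bottles stand upright in a regular honeycomb in all three views: middle cap at (208,49) and gap cap at (258,80) in the wrist view. Nothing touches the gripper, so I hand in.

```bash
python3 -c "
from cell import r
print(r.close_job())"
```

```text
the job is handed in; nothing more can be done
None
```

Both full-size white bottles from the bench are now in the pan, one in the middle and one in the ring's gap, and the job is handed in. I lowered each until it touched the floor with about 6 N, at the expected height, then opened the gripper to 39 mm and went straight up.

- **Result:** the last pictures from all three cameras, taken at about 17 s, show seven upright bottles in a regular honeycomb. The gripper was clear and empty, and I moved none of the look-alikes.
- **Position checks:** the scene and side cameras agreed on the pan's position to within about 1 mm. The wrist camera put the ring caps 1–3 mm off that estimate, so I shifted the last placing by 1 mm. The middle bottle may therefore sit about 1–2 mm off centre, well inside its 8 mm of room. No check failed.

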